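# Advance the frame carriers on the workroom rail

## Robot

A 6-joint arm with a two-finger parallel gripper is mounted at the origin on the work surface. World frame = base frame: x ahead of the robot, y to its left, z up, the work surface at z = 0. Lengths are in m, angles in rad, forces in N, time in s.
With the tool pointing down it reaches from about 0.3 to 0.875 m from the base axis. Payload 6.4 kg.
Tool frame: the origin (TCP) lies midway between the tips of the shut fingers; the grasp point (between the pads) lies 19 mm behind it; z points along the fingers, y is the line along which they close (so a half turn about z gives the same grasp; the last joint's range is limited). The gripper opens to 85 mm and grips with 20 to 120 N. Pads are 22 mm wide; open, the fingers measure 114 mm over their backs; the gripper's body (76 mm by 85 mm) begins 54 mm behind the grasp point. The pads swing forward as they close: fully open they stand 13 mm farther back than shut.
Start: joints at [0.979, 0.181, 1.607, -0, 1.354, -0.206], TCP at [0.216, 0.533, 0.231] pointing down, gripper open.
Joint ranges: [-2.99, 2.99], [-0.89, 2.07], [0.3, 2.58], [-1.14, 4.28], [0, 2.63], [-3.12, 3.12]. Speed limits (rad/s): [2.57, 2.57, 3.01, 3.14, 3.14, 3.14].

## Interface

Orientations are given as a unit quaternion [w, x, y, z].
In Python, from bench import * gives the robot as it stands.
- The arm moves only by the tool play_rows, never from a script. Its argument "plan" is a list of rows, each a list of 3 entries, a list of its own where there are three numbers: the finger opening in mm, from 0 to 85.4, then the shift along the tool's x, y, z normalised to -1 to 1, where 1 is 40 cm, then the turn about the tool's z normalised to -1 to 1, where 1 is pi rad. A call has 1 to 10 rows; each row is the pose to reach, as a shift and turn from the pose commanded when the call began, along the tool's axes at that moment, turning the shorter way round; what a row does not reach only later rows make up. A row lasts 1/10 s, in which the tool goes at most 50 mm and 8.59 degrees, less where a joint would pass 70% of its speed; a pose out of reach is approached as far as the arm can. A call with a number of a shift or a turn outside -1 to 1 is refused whole. A call with a gripper value outside its range is refused whole. The fingers move at their own pace and stop on an object; the grip force is fixed at half the most. Time passes only in rows, so rows that repeat a pose let the fingers close. It gives the time, the measured TCP pose, the force, the opening and the grip force at its end, in the units of the state.
- get_obs(): the state, without advancing time (a new reading comes with each control period).
- camera(name): name is "scene" or "side" or "wrist"; returns a dict with "image" (384x512x3 uint8, red, green, blue), "range_z" (384x512 float32, m along the optical axis (not along the pixel's ray), 0 where there is no reading), "intrinsics" (3x3 intrinsics, pixels), "k1" (the pictures are not rectified: a ray, as slopes to the right and down, at radius r is drawn at 1 + k1 r^2 times it, then the intrinsics apply), "rvec" (rotation vector, rad) and "tvec" (3), from world to camera coordinates, as OpenCV has them; the wrist camera has in their place "T_tool_cam" (4x4, takes a point from camera to tool coordinates, whose origin is the TCP and whose axes are the flange's). Camera axes: x right, y down, z forward; pixel columns grow to the right and rows downward; lengths in m; the calibration is good to about 2 mm. A picture is of the moment at which its call begins: read the wrist's pose just before it.
- hand_in(): hands the job in; it is judged then, once.
Trained networks look in a picture, given as the dict that the camera call returned (one of the last four; its "shot" number tells which), for a name from the list of things; names that differ only in an ending like _2 or _b are one class to them, and where a whole thing is asked for, a point or a joint stands for the part that bears it (a point fixed in the world has none). Each returns a list of dicts, best first, with "conf" (0 to 1); they miss things now and then, are a little off and sometimes report something else, mostly with a low value. They report only what shows in the picture. A call takes as long as a camera call. They do not tell look-alikes from the thing itself.
- search_frame(picture, label): "rect" ([centre column, centre row, width, height] in pixels, round what is visible of it).
- masks_of(picture, label): "mask" (384x512 bool, what is visible of it) and "rect" ([centre column, centre row, width, height] in pixels, round what is visible of it).
The state is a dict: "time_s": time; "q": joint angles; "dq": joint speeds; "joint_efforts": joint torques, N m; "eef_pos": TCP position; "eef_rot": TCP orientation; "wrist_force": force on the tool from outside, world axes, zero at the start; "torque": the same for the moment, N m; "opening": opening from 0.0 (shut) to 1.0 (fully open); "grasp_force": force on a finger pad.
Only numpy, scipy, OpenCV 4.12 (cv2) and the standard library are available. Lean on these libraries where they do the work, as an engineer would, in place of code of your own. Each camera call takes 0.05 s, during which the arm holds its last target. There are 200 camera calls.

## Task

Make room on the rail: slide the carrier that already hangs there along to the post at the covered end, right up against it. Then take the other long carrier, the one with the round lenses, out of the rack, hook it onto the open, uncovered part of the rail and slide it along under the cover strip until it is in line with the brass pointer. Leave both hanging freely, level and square across the rail, and do not disturb the short spare carriers, tray, jar, bottle or plier.

Things in the scene. Friction and masses are not known exactly. Their poses are not given: they have to be found in the camera images.
- rail_mid (a point): Middle of the rail's top face, 160 mm above the bench. The rail is a fixed flat steel bar along this frame's y, 8 mm wide (x), 10 mm high; x points away from the robot, z up. Post at each end, 24 mm wide in x, inner faces at y = +170 and -170 mm; the +y (left) post rises 22 mm above the rail's top, the -y post 6 mm.
- rail: The rail stand; origin on the bench, 160 mm below rail_mid, same axes. Feet 80 x 40 x 12 mm under the posts. Cover strip: fixed metal, over y = 0 to 190 mm, 24 mm wide, from 16 to 22 mm above the rail's top; a hook slides beneath it with 6 mm to spare but cannot be hung there. y = -170 to 0 is open from above.
- pointer: Small brass pointer fixed on the cover strip: a fin 4 mm wide, 30 mm long (x -6 to 24 mm), 8 mm high, with a 22 mm wide bar across its rear end. Origin: underside of the fin, above the rail's centre line, y = +35 to +95 mm along the rail; axes as the rail's. A carrier is in line when its mid-thickness is at the pointer's y.
- old: Carrier already on the rail (oblong lenses), tab towards the robot. Flat upright plate of pale wood, 12 mm thick (its y), 124 mm long (its x), 115 mm tall, 60 to 130 g. Origin: centre of its underside, z up. The lower 60 mm frames a window with two lenses; hook and grip tab on top. Hangs level. 
- old_seat (a point): Underside of the old carrier's hook bridge, 105 mm above its origin; rests on the rail's top. At 164 mm along the rail the plate touches the +y post. Hook, in x and z mm from the origin: stem x -17 to -7, z 60 to 105; bridge x -17 to 17, z 105 to 115; lip x 7 to 17, z 85 to 105. Slot 14 mm wide; the bar gets in from the +x side by the 25 mm gap between lip and frame top (z 60).
- old_tab (a point): Grip point in the old carrier's tab (x -64 to -48 mm, z 60 to 105 mm): 56 mm towards -x from its origin, 90 mm above its underside, mid-thickness. Grip across the 12 mm thickness, along its y.
- job: Long carrier to be hung (round lenses), upright in one of the rack's slots, square with the rack, tab towards the robot. Flat upright plate of pale wood, 12 mm thick (its y), 124 mm long (its x), 115 mm tall, 60 to 130 g. Origin: centre of its underside, z up. The lower 60 mm frames a window with two lenses; hook and grip tab on top. Hangs level. 
- job_seat (a point): Underside of the job carrier's hook bridge, 105 mm above its origin; rests on the rail's top once hung. Hook, in x and z mm from the origin: stem x -17 to -7, z 60 to 105; bridge x -17 to 17, z 105 to 115; lip x 7 to 17, z 85 to 105. Slot 14 mm wide; the bar gets in from the +x side by the 25 mm gap between lip and frame top (z 60).
- job_tab (a point): Grip point in the job carrier's tab (x -64 to -48 mm, z 60 to 105 mm): 56 mm towards -x from its origin, 90 mm above its underside, mid-thickness. Grip across the 12 mm thickness, along its y.
- rack: Fixed wooden rack on the bench: base 130 x 190 x 12 mm, three slots along its x at y = -60, 0, +60 mm, each 15 mm wide between two ridges 8 mm thick that rise to 36 mm; slot floor 12 mm above the bench. Origin: centre of its underside. Holds the job carrier and two spares in any order.
- spare1: Short empty wooden carrier (spare; leave in the rack): same plate, hook and tab heights as the long ones but 80 mm long along its x, empty window, no lenses. Origin: centre of its underside.
- spare2: Short empty wooden carrier (spare; leave in the rack): same plate, hook and tab heights as the long ones but 80 mm long along its x, empty window, no lenses. Origin: centre of its underside.
- lens_tray: Red open lens tray, 100 x 160 x 28 mm, loose on the bench under the rail; origin: centre of its underside.
- pad_jar: Squat glass jar of nose pads, 60 mm across, 50 mm high, loose; origin: centre of its underside.
- cleaner: White cleaner bottle, 54 mm across, 170 mm high, loose; origin: centre of its underside.
- plier: Brass bridge plier, about 150 mm long along its x, 10 mm thick, lying loose on the bench; origin under its joint.
Not all that is in view belongs to the job. What is shaped like the old but black is not meant. What is shaped like the job but purple or turquoise is not meant.

How it is judged:
On the way, in this order (a step that is already met when the one before it is completed fails the run):
1. the hanging carrier has been slid up to the post at the covered end (x of old_seat in the frame of rail_mid between -0.008 and 0.008 m and z of old_seat in the frame of rail_mid between -0.004 and 0.0045 m and angle between old's own z axis and vertical below 0.12 rad and angle between the x axis of old and the x axis of rail_mid, either way round below 0.25 rad and y of old_seat in the frame of rail_mid above 0.152 m), for 0.2 s.
2. the round-lens carrier is hooked on the open part of the rail (x of job_seat in the frame of rail_mid between -0.008 and 0.008 m and z of job_seat in the frame of rail_mid between -0.004 and 0.0045 m and angle between job's own z axis and vertical below 0.12 rad and angle between the x axis of job and the x axis of rail_mid, either way round below 0.25 rad and y of job_seat in the frame of rail_mid between -0.17 and -0.006 m), for 0.1 s.
3. it has been slid along to the pointer (x of job_seat in the frame of rail_mid between -0.008 and 0.008 m and z of job_seat in the frame of rail_mid between -0.004 and 0.0045 m and angle between job's own z axis and vertical below 0.12 rad and angle between the x axis of job and the x axis of rail_mid, either way round below 0.25 rad and y of job_seat in the frame of pointer between -0.008 and 0.008 m), for 0.2 s.
At the end, for the whole second after the job is handed in: Both carriers hang all but still by their hooks (seat within 8 mm of the rail's centre line, 4 mm of its top; tilt under 0.12 rad; within 0.25 rad of square to the rail): the old one within 12 mm of touching the covered end's post, the round-lens one within 8 mm of the pointer along the rail (all of step 1 and all of step 3 and linear speed of each of old, job below 0.05 m/s and angular speed of each of old, job below 0.5 rad/s).
It fails at once if a lens tray is displaced by over 20 mm or tipped (distance of lens_tray from where it was at the start of the episode above 0.02 m or angle between lens_tray's own z axis and vertical above 0.3 rad).
It fails at once if a jar of nose pads is displaced by over 20 mm or tipped (distance of pad_jar from where it was at the start of the episode above 0.02 m or angle between pad_jar's own z axis and vertical above 0.3 rad).
It fails at once if a cleaner bottle is displaced by over 20 mm or tipped (distance of cleaner from where it was at the start of the episode above 0.02 m or angle between cleaner's own z axis and vertical above 0.3 rad).
It fails at once if a plier is displaced by over 20 mm or tipped (distance of plier from where it was at the start of the episode above 0.02 m or angle between plier's own z axis and vertical above 0.3 rad).
It fails at once if a spare carrier is displaced by over 20 mm or tipped (distance of any of spare1, spare2 from where it was at the start of the episode above 0.02 m or angle between any of spare1, spare2's own z axis and vertical above 0.3 rad).
It also fails if it takes over 66 s, if anything falls off the work surface, if the arm or the gripper's body presses on something with over 40 N, if the wrist force passes 120 N, or if a joint passes its speed limit or range.

## Working session

There is one attempt and no reset: what is moved stays moved. The work goes in short steps, Python scripts to look and compute and a tool call to move; the robot and the scene stay as the last step left them, time stands still between calls to the robot, and variables do not carry over. Pictures are saved under pics/ and viewed, at most 10 in all, crops included, and the job is handed in when it is done.

Besides the shell and the picture viewer there is one more tool, called after "Call:" as name(argument=value, ...), one argument or row to a line, values as JSON. play_rows: Moves the arm, as the interface text tells. Its arguments: {"type":"object","properties":{"plan":{"type":"array","items":{"type":"array"}}},"required":["plan"]}

```bash
mkdir -p pics; ls
cat > h.py <<'E'
from bench import *
import numpy as np, cv2
from scipy.spatial.transform import Rotation as R
def save(n,im): cv2.imwrite('pics/'+n,np.ascontiguousarray(im[...,::-1]))
def TW(c,obs=None):  # camera->world 4x4
    T=np.eye(4)
    if 'rvec' in c and c['rvec'] is not None:
        Rm=cv2.Rodrigues(np.array(c['rvec'],float))[0]; T[:3,:3]=Rm.T; T[:3,3]=-Rm.T@np.array(c['tvec'],float).ravel(); return T
    w,x,y,z=obs['eef_rot']; T[:3,:3]=R.from_quat([x,y,z,w]).as_matrix(); T[:3,3]=obs['eef_pos']
    return T@np.array(c['T_tool_cam'])
def rays(c):
    K=np.array(c['intrinsics']); v,u=np.mgrid[0:384,0:512].astype(float)
    xd=(u-K[0,2])/K[0,0]; yd=(v-K[1,2])/K[1,1]; x,y=xd.copy(),yd.copy()
    for _ in range(20):
        f=1+c['k1']*(x*x+y*y); x=xd/f; y=yd/f
    return x,y
def cloud(c,obs=None):
    x,y=rays(c); z=c['range_z']; P=np.stack([x*z,y*z,z],-1); T=TW(c,obs)
    W=P@T[:3,:3].T+T[:3,3]; W[z<=0]=np.nan; return W
def proj(c,p,obs=None):
    T=np.linalg.inv(TW(c,obs)); q=np.atleast_2d(p)@T[:3,:3].T+T[:3,3]; x=q[:,0]/q[:,2]; y=q[:,1]/q[:,2]
    f=1+c['k1']*(x*x+y*y); K=np.array(c['intrinsics']); return np.stack([x*f*K[0,0]+K[0,2],y*f*K[1,1]+K[1,2]],-1)
E
python3 - <<'E'
from h import *
o=get_obs(); print(o)
for n in ['scene','side']:
    c=camera(n); save(n+'0.png',cv2.resize(c['image'],(800,600))); np.save(n+'W.npy',cloud(c)); print(n,TW(c)[:3,3],c['k1'])
    for l in ['old','job','spare1','rail','pointer','rack','lens_tray','pad_jar','cleaner','plier','job_tab','old_tab']:
        print(l,[(round(d['conf'],2),[int(t) for t in d['rect']]) for d in search_frame(c,l)][:4])
E
```

```text
pics
{'time_s': 0.0, 'q': array([ 9.78713858e-01,  1.81534259e-01,  1.60800361e+00,  9.73671491e-06,
        1.35380392e+00, -2.06321218e-01]), 'dq': array([ 2.46156029e-05,  1.64080793e-04, -2.96328524e-04,  9.46543646e-04,
        1.05839751e-03, -3.61613930e-04]), 'joint_efforts': array([ 9.08411894e-04, -4.44855416e+01, -3.51349354e+01,  4.66305863e-06,
        8.79600935e-03,  3.82620948e-07]), 'eef_pos': array([0.21603048, 0.53228108, 0.23039009]), 'eef_rot': array([-3.44310515e-04,  1.91687854e-01,  9.81455553e-01, -8.03957401e-04]), 'wrist_force': array([ 0.25675878, -0.27104042,  0.07477061]), 'torque': array([ 0.01485281,  0.00718043, -0.00495561]), 'grasp_force': 0.0, 'opening': 0.9983298736731979}
scene [1.32158634 0.16311263 0.90643288] -0.051819563521368676
old [(0.81, [140, 265, 20, 61]), (0.75, [151, 190, 24, 66]), (0.65, [173, 163, 41, 41])]
job [(0.9, [336, 292, 33, 77]), (0.88, [342, 218, 7, 68]), (0.87, [404, 219, 18, 71])]
spare1 [(0.76, [319, 212, 14, 49]), (0.63, [291, 216, 6, 57]), (0.54, [303, 191, 18, 33])]
rail [(0.57, [145, 197, 173, 73])]
pointer [(0.55, 
[... 628 characters left out ...]
(0.78, [291, 159, 36, 33]), (0.76, [232, 165, 45, 36])]
spare1 [(0.82, [237, 176, 31, 27]), (0.78, [244, 189, 30, 33])]
rail [(0.83, [313, 292, 128, 182])]
pointer [(0.53, [295, 229, 17, 13])]
rack [(0.65, [311, 322, 67, 73])]
lens_tray [(0.81, [312, 324, 63, 61]), (0.29, [300, 282, 62, 44])]
pad_jar [(0.74, [210, 250, 24, 28]), (0.67, [336, 199, 29, 60]), (0.43, [234, 167, 44, 36])]
cleaner [(0.79, [335, 200, 24, 57]), (0.67, [310, 291, 123, 185]), (0.29, [299, 283, 59, 42])]
plier [(0.64, [193, 216, 52, 27])]
job_tab [(0.81, [291, 158, 39, 36]), (0.78, [232, 167, 46, 33]), (0.58, [212, 148, 40, 30])]
old_tab [(0.97, [226, 319, 9, 81]), (0.9, [362, 268, 43, 64]), (0.73, [297, 282, 56, 46])]
```

View pics/scene0.png

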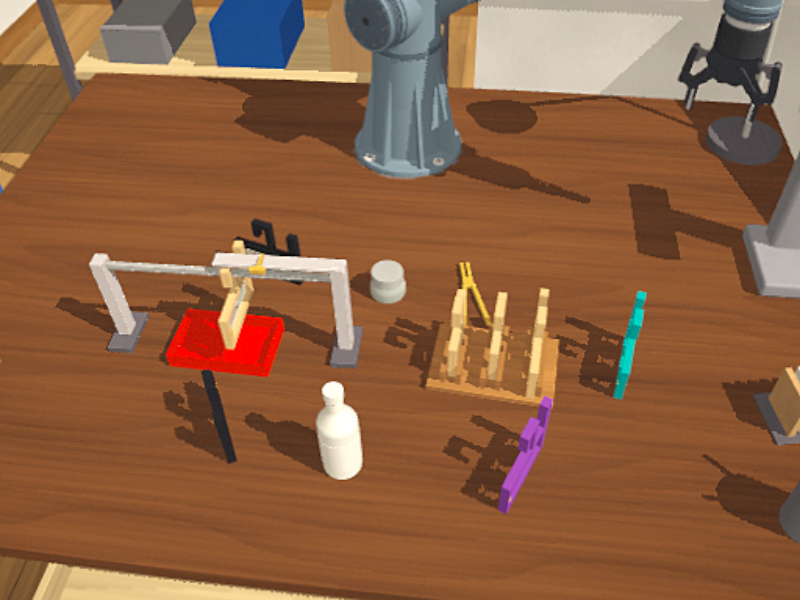

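View pics/side0.png

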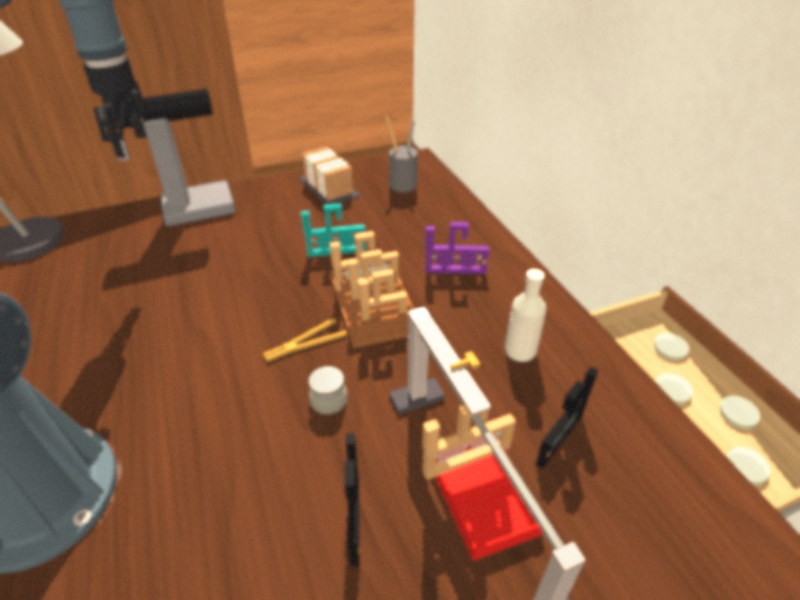

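The scene view shows the pale old carrier on the rail at about (235,295), at the start of the cover strip, and the pointer at (257,264). Three pale carriers stand in the rack at about (457,330), (497,335) and (538,345). The last of these looks longest. The look-alikes are black at (275,250) and (218,415), turquoise at (630,345) and purple at (525,455). The side view agrees.

```bash
cat > m.py <<'E'
from h import *
def st(W,m,n):
    P=W[m]; P=P[~np.isnan(P[:,0])]
    if len(P)<5: print(n,'few');return
    print(n,len(P),'med',np.round(np.median(P,0),3),'p2',np.round(np.percentile(P,2,0),3),'p98',np.round(np.percentile(P,98,0),3))
    Q=P[P[:,2]>np.percentile(P[:,2],98)-.012]; print('   top',np.round(np.median(Q,0),3))
E
python3 - <<'E'
from m import *
for n in ['scene','side']:
    c=camera(n); W=cloud(c); np.savez(n+'.npz',W=W,im=c['image'])
    for l in ['old','job','spare1','rail','pointer','rack','pad_jar','cleaner','plier','lens_tray']:
        for d in masks_of(c,l)[:3]:
            if d['conf']>.45: st(W,d['mask'],f"{n} {l} {d['conf']:.2f} {[int(t) for t in d['rect']]}")
E
```

```text
scene old 0.82 [171, 161, 46, 40] 493 med [ 0.412 -0.185  0.076] p2 [ 0.383 -0.244  0.003] p98 [ 0.433 -0.132  0.116]
   top [ 0.411 -0.188  0.111]
scene old 0.70 [165, 170, 5, 13] 70 med [ 0.589 -0.141  0.188] p2 [ 0.568 -0.152  0.181] p98 [ 0.596 -0.131  0.191]
   top [ 0.589 -0.141  0.188]
scene old 0.68 [151, 190, 23, 65] 657 med [ 0.579 -0.194  0.095] p2 [ 0.507 -0.201  0.059] p98 [ 0.63  -0.189  0.169]
   top [ 0.579 -0.195  0.162]
scene job 0.96 [334, 291, 35, 72] 789 med [0.771 0.243 0.058] p2 [0.711 0.216 0.002] p98 [0.825 0.271 0.115]
   top [0.765 0.244 0.113]
scene job 0.75 [342, 220, 8, 68] 321 med [0.596 0.255 0.073] p2 [0.525 0.247 0.021] p98 [0.642 0.266 0.128]
   top [0.58  0.257 0.125]
scene job 0.74 [403, 219, 17, 76] 535 med [0.571 0.394 0.059] p2 [ 0.494  0.38  -0.002] p98 [0.619 0.417 0.115]
   top [0.556 0.399 0.113]
scene spare1 0.78 [292, 214, 7, 58] 356 med [0.586 0.138 0.072] p2 [0.535 0.129 0.017] p98 [0.613 0.147 0.128]
   top [0.572 0.138 0.126]
scene spare1 0.69 [319, 213, 12, 54] 358 med [0.588 0.197 0.071] p2 [0.514 0.188 0.008] p98 [0.613 0.207 0.128
[... 2648 characters left out ...]
 196, 50, 45] 1198 med [0.556 0.141 0.019] p2 [0.51  0.105 0.001] p98 [0.637 0.251 0.043]
   top [0.57  0.149 0.035]
side cleaner 0.67 [335, 200, 21, 58] 917 med [ 0.763 -0.016  0.086] p2 [ 0.747 -0.029  0.008] p98 [0.787 0.006 0.169]
   top [ 0.769 -0.008  0.168]
side cleaner 0.62 [231, 167, 44, 36] 586 med [0.569 0.258 0.069] p2 [ 0.517  0.195 -0.002] p98 [0.643 0.393 0.126]
   top [0.573 0.256 0.122]
side plier 0.71 [191, 217, 49, 25] 284 med [0.421 0.146 0.007] p2 [ 0.358  0.134 -0.   ] p98 [0.487 0.183 0.011]
   top [0.421 0.146 0.007]
side lens_tray 0.65 [312, 321, 70, 72] 2600 med [ 0.577 -0.245  0.004] p2 [ 0.532 -0.302  0.001] p98 [ 0.625 -0.177  0.028]
   top [ 0.553 -0.263  0.025]
```

Run:
```python
from m import *
def fit(P,n):
    m=P.mean(0)[:2]
    r,cen,ang=cv2.minAreaRect((P[:,:2]*1e4).astype(np.float32)),0,0
    _,_,V=np.linalg.svd(P[:,:2]-m,full_matrices=False); d=V[0]
    L=(P[:,:2]-m)@d
    print(n,len(P),'mean',np.round(m,4),'z',np.round(np.median(P[:,2]),4),'dir deg',round(np.degrees(np.arctan2(d[1],d[0])),2),'rect c',np.round(np.array(r[0])/1e4,4),'size',np.round(np.array(r[1])/1e4,4))
for n in ['scene','side']:
    D=np.load(n+'.npz'); W=D['W'].reshape(-1,3); im=D['im'].reshape(-1,3).astype(int); ok=~np.isnan(W[:,0]); W=W[ok]; im=im[ok]
    x,y,z=W.T
    yel=(im[:,0]-im[:,2]>80)
    b=lambda *a:(x>a[0])&(x<a[1])&(y>a[2])&(y<a[3])&(z>a[4])&(z<a[5])
    print(n)
    fit(W[b(.53,.61,-.21,-.01,.174,.19)&~yel],'cover')
    fit(W[b(.53,.61,-.39,-.22,.135,.175)],'bar')
    fit(W[b(.55,.585,-.39,-.22,.155,.168)],'bartop')
    fit(W[b(.53,.61,-.42,-.36,.155,.18)],'post-')
    fit(W[b(.55,.62,-.17,-.11,.18,.20)&yel],'pointer')
    for a,bn in [(b(.45,.7,.235,.28,.06,.135),'job'),(b(.45,.7,.18,.215,.06,.135),'sp'),(b(.45,.7,.12,.16,.06,.135),'sp')]: fit(W[a],bn); 
    fit(W[b(.45,.7,.235,.28,.06,.135)&(x<.545)],'jobtab')
    q=b(.45,.7,.235,.28,.118,.135); fit(W[q],'job tops'); print(np.round(np.percentile(x[q],[1,10,30,50,70,90,99]),3))
    fit(W[b(.48,.66,.08,.31,.004,.04)],'rack')
    fit(W[b(.48,.66,-.215,-.175,.055,.135)],'oldplate'); q=b(.48,.53,-.22,-.175,.1,.17); fit(W[q],'oldtab'); 
    q=b(.48,.66,-.22,-.175,.06,.11); print('old x',np.percentile(x[q],[1,99]))
    q=b(.5,.63,-.45,.02,.14,.2)&(y<-.36); print('post- y',np.percentile(y[q],[1,50,99]))
D=np.load('scene.npz'); save('crop.png',cv2.resize(D['im'][175:265,265:375],None,fx=6,fy=6,interpolation=cv2.INTER_CUBIC))
```

```text
scene
cover 710 mean [ 0.5673 -0.1132] z 0.181 dir deg 90.78 rect c [ 0.5727 -0.1165] size [0.0424 0.1857]
bar 443 mean [ 0.571  -0.3179] z 0.1576 dir deg 91.57 rect c [ 0.5658 -0.3059] size [0.026  0.1701]
bartop 299 mean [ 0.5701 -0.3152] z 0.1592 dir deg 91.01 rect c [ 0.5657 -0.3059] size [0.026  0.1701]
post- 143 mean [ 0.5719 -0.3864] z 0.1623 dir deg 97.67 rect c [ 0.5716 -0.3829] size [0.0429 0.0267]
pointer 76 mean [ 0.5848 -0.1417] z 0.1882 dir deg 5.6 rect c [ 0.5791 -0.1446] size [0.0365 0.0202]
job 335 mean [0.5852 0.2569] z 0.099 dir deg -4.56 rect c [0.5786 0.2577] size [0.0121 0.131 ]
sp 247 mean [0.5794 0.1976] z 0.105 dir deg -5.94 rect c [0.5722 0.1979] size [0.012  0.0869]
sp 277 mean [0.5764 0.1383] z 0.1025 dir deg -6.84 rect c [0.5712 0.1377] size [0.0124 0.0863]
jobtab 68 mean [0.5278 0.2616] z 0.1114 dir deg -5.7 rect c [0.5236 0.2623] size [0.0118 0.021 ]
job tops 80 mean [0.5806 0.2577] z 0.1255 dir deg -4.85 rect c [0.5604 0.2595] size [0.0119 0.0751]
[0.524 0.566 0.573 0.582 0.591 0.596 0.598]
rack 3042 mean [0.5874 0.1964] z 0.0121 dir deg 88.45 rect c [
[... 1053 characters left out ...]
376] z 0.0926 dir deg 176.04 rect c [0.5711 0.1396] size [0.0158 0.0811]
jobtab 127 mean [0.5264 0.2604] z 0.0888 dir deg -3.31 rect c [0.5303 0.2626] size [0.0146 0.0284]
job tops 57 mean [0.5802 0.2577] z 0.125 dir deg 173.14 rect c [0.5805 0.2588] size [0.0168 0.0347]
[0.564 0.567 0.574 0.58  0.586 0.594 0.597]
rack 1306 mean [0.5581 0.1658] z 0.021 dir deg -89.17 rect c [0.5644 0.1899] size [0.1864 0.1563]
oldplate 1091 mean [ 0.5618 -0.1985] z 0.0922 dir deg -178.6 rect c [ 0.5674 -0.1962] size [0.1277 0.0144]
oldtab 256 mean [ 0.5126 -0.2001] z 0.1347 dir deg 173.67 rect c [ 0.5166 -0.197 ] size [0.0262 0.0134]
old x [0.50592775 0.62947648]
post- y [-0.40184441 -0.39166159 -0.36101263]
```

View pics/crop.png

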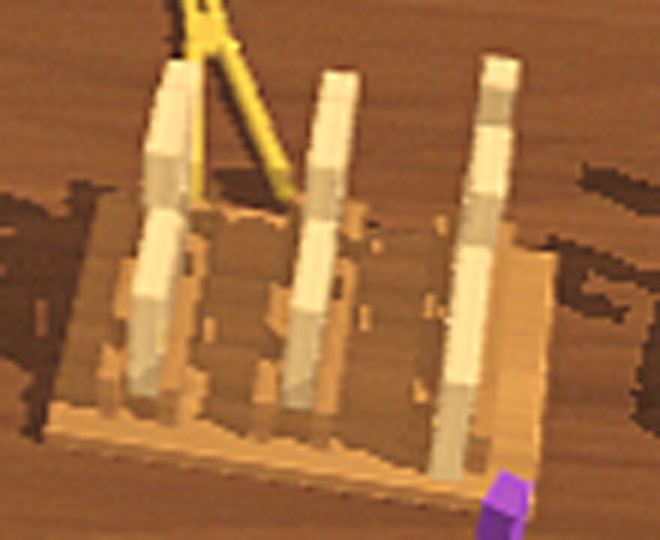

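The crop shows the right-hand carrier, spanning (500,60) to (450,475), as clearly the longest. That makes it the job carrier, about 124 mm long and near (0.583, 0.257), turned about -4.5°. First I go above the old carrier's tab.

```bash
cat >> h.py <<'E'
def go(p,yaw,o=None):
    "normalised shift/turn from current pose to TCP p, tool down, tool y at world angle yaw deg"
    o=o or get_obs(); w,x,y,z=o['eef_rot']; M=R.from_quat([x,y,z,w]).as_matrix()
    cur=np.degrees(np.arctan2(M[1,1],M[0,1])); d=(yaw-cur+90)%180-90
    print('from',np.round(o['eef_pos'],4),'yaw',round(cur,2),'tilt',round(np.degrees(np.arccos(-M[2,2])),2),'shift',np.round(M.T@(np.array(p)-o['eef_pos'])/.4,4),'turn',round(-d/180,4))
E
python3 - <<'E'
from h import *
go([.40,.15,.26],91); go([.512,-.197,.25],91)
E
```

```text
from [0.2163 0.5327 0.2313] yaw 67.9 tilt 0.0 shift [-0.7854 -0.7138 -0.0718] turn -0.1284
from [0.2163 0.5327 0.2313] yaw 67.9 tilt 0.0 shift [-1.3713 -1.4121 -0.0467] turn -0.1284
```

Call:
play_rows(
  plan=[
    [85,[-0.785,-0.714,-0.072],-0.128],
    [85,[-0.785,-0.714,-0.072],-0.128],
    [85,[-0.785,-0.714,-0.072],-0.128],
    [85,[-0.785,-0.714,-0.072],-0.128],
    [85,[-0.785,-0.714,-0.072],-0.128],
    [85,[-0.785,-0.714,-0.072],-0.128],
    [85,[-0.785,-0.714,-0.072],-0.128],
    [85,[-0.785,-0.714,-0.072],-0.128],
    [85,[-0.785,-0.714,-0.072],-0.128],
    [85,[-0.785,-0.714,-0.072],-0.128],
  ],
)

```text
time_s: 3.4
eef_pos: [0.4016, 0.1469, 0.2607]
eef_rot: [0.001, -0.005, 1.0, -0.0]
wrist_force: [-1.1, 1.1, 0.3]
opening: 0.995
grasp_force: 0.0
```

Run:
```python
from h import *
go([.512,-.197,.26],91)
```

```text
from [0.4016 0.1469 0.2607] yaw 90.63 tilt 0.12 shift [-0.2666 -0.8626  0.0032] turn -0.0021
```

Call:
play_rows(
  plan=[
    [70,[-0.267,-0.863,0.003],-0.002],
    [70,[-0.267,-0.863,0.003],-0.002],
    [70,[-0.267,-0.863,0.003],-0.002],
    [70,[-0.267,-0.863,0.003],-0.002],
    [70,[-0.267,-0.863,0.003],-0.002],
    [70,[-0.267,-0.863,0.003],-0.002],
    [70,[-0.267,-0.863,0.003],-0.002],
    [70,[-0.267,-0.863,0.003],-0.002],
    [70,[-0.267,-0.863,0.003],-0.002],
    [70,[-0.267,-0.863,0.003],-0.002],
  ],
)

```text
time_s: 4.4
eef_pos: [0.512, -0.1918, 0.2585]
eef_rot: [-0.0, -0.012, 1.0, 0.001]
wrist_force: [0.9, 0.3, 0.4]
opening: 0.813
grasp_force: 0.0
```

Run:
```python
from m import *
o=get_obs(); c=camera('wrist'); W=cloud(c,o); save('w1.png',c['image']); np.savez('w1.npz',W=W,im=c['image'])
print(np.round(TW(c,o),3))
go([.512,-.197,.126],91,o)
for l in ['old','old_tab','pointer','rail']:
    for d in masks_of(c,l)[:3]:
        if d['conf']>.4: st(W,d['mask'],f"{l} {d['conf']:.2f} {[int(t) for t in d['rect']]}")
```

```text
[[-0.024  0.964  0.264  0.445]
 [ 1.     0.023  0.008 -0.194]
 [ 0.002  0.264 -0.964  0.402]
 [ 0.     0.     0.     1.   ]]
from [ 0.512  -0.1918  0.2585] yaw 91.34 tilt 0.09 shift [ 0.     -0.0135  0.3312] turn 0.0019
old 0.69 [252, 226, 16, 123] 1260 med [ 0.542 -0.197  0.144] p2 [ 0.503 -0.207  0.005] p98 [ 0.627 -0.191  0.172]
   top [ 0.517 -0.197  0.162]
old 0.63 [264, 74, 125, 56] 2488 med [ 0.411 -0.191  0.062] p2 [ 0.388 -0.252  0.001] p98 [ 0.431 -0.135  0.117]
   top [ 0.411 -0.188  0.116]
old_tab 0.87 [258, 305, 41, 55] 1154 med [ 0.71  -0.195  0.036] p2 [ 0.677 -0.218  0.003] p98 [ 0.764 -0.165  0.062]
   top [ 0.702 -0.2    0.061]
old_tab 0.77 [254, 226, 16, 127] 1273 med [ 0.545 -0.196  0.144] p2 [ 0.503 -0.203  0.005] p98 [ 0.628 -0.188  0.172]
   top [ 0.517 -0.197  0.162]
old_tab 0.75 [263, 72, 122, 52] 2382 med [ 0.411 -0.19   0.062] p2 [ 0.389 -0.25   0.003] p98 [ 0.431 -0.135  0.117]
   top [ 0.411 -0.188  0.116]
pointer 0.81 [319, 283, 27, 43] 640 med [ 0.587 -0.143  0.191] p2 [ 0.561 -0.152  0.002] p98 [ 0.695 -0.103  0.192]
   top [ 0.586 -0.143  0.191]
pointer 0.68 [411, 364, 33, 38] 901 med [ 0.75  -0.002  0.101] p2 [ 0.745 -0.021  0.064] p98 [0.758 0.017 0.115]
   top [ 0.752 -0.006  0.109]
rail 0.81 [239, 229, 463, 109] 15737 med [ 0.564 -0.174  0.158] p2 [ 0.532 -0.401  0.009] p98 [ 0.601 -0.024  0.184]
   top [ 0.564 -0.136  0.183]
```

View pics/w1.png

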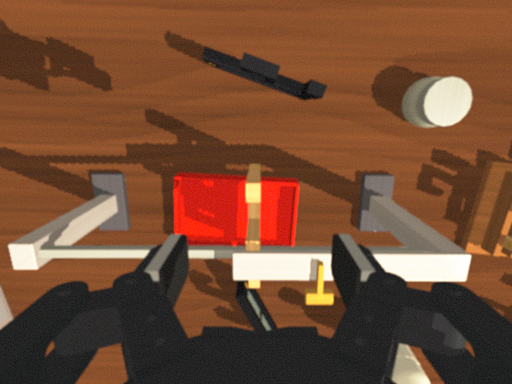

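The wrist view from above shows the old carrier's tab at (253,190), the rail at about row 252, the cover strip at (350,265) and the pointer at (319,283). I'll fit the precise geometry from this cloud.

Run:
```python
from m import *
D=np.load('w1.npz'); W=D['W'].reshape(-1,3); im=D['im'].reshape(-1,3).astype(int); ok=~np.isnan(W[:,0]); W=W[ok]; im=im[ok]
x,y,z=W.T; yel=(im[:,0]-im[:,2]>90)&(im[:,1]>120)
b=lambda *a:(x>a[0])&(x<a[1])&(y>a[2])&(y<a[3])&(z>a[4])&(z<a[5])
def line(m,n):
    P=W[m]; ys=np.linspace(P[:,1].min(),P[:,1].max(),12); r=[]
    for i in range(11):
        q=P[(P[:,1]>=ys[i])&(P[:,1]<ys[i+1])]
        if len(q)>3: r.append([(ys[i]+ys[i+1])/2,(np.percentile(q[:,0],3)+np.percentile(q[:,0],97))/2,np.ptp(np.percentile(q[:,0],[3,97]))])
    r=np.array(r); k=np.polyfit(r[:,0],r[:,1],1); print(n,'x=%.4f*(y+.21)+%.4f'%(k[0],np.polyval(k,-.21)),'w',np.median(r[:,2]).round(4),'z',np.median(P[:,2]).round(4),'y',np.percentile(P[:,1],[.5,99.5]).round(4))
line(b(.54,.60,-.24,.0,.177,.187)&~yel,'cover')
line(b(.55,.59,-.38,-.22,.155,.167),'bar')
line(b(.54,.60,-.42,-.37,.16,.175),'post-')
for lo,hi in [(.56,.578),(.578,.592)]:
    q=b(lo,hi,-.17,-.12,.186,.2)&yel; print('fin',q.sum(),W[q].mean(0).round(4),np.percentile(y[q],[3,97]).round(4))
q=b(.59,.605,-.17,-.12,.186,.2)&yel; print('bar',W[q].mean(0).round(4),np.percentile(y[q],[3,97]).round(4),np.percentile(x[q],[3,97]).round(4))
q=b(.49,.53,-.22,-.17,.152,.17); print('oldtab',q.sum(),W[q].mean(0).round(4),np.percentile(x[q],[3,97]).round(4),np.percentile(y[q],[3,97]).round(4))
q=b(.49,.545,-.22,-.17,.1,.17); P=W[q]; print(np.polyfit(P[:,0],P[:,1],1))
q=b(.49,.64,-.22,-.17,.1,.15); print(q.sum(),W[q].mean(0),np.polyfit(x[q],y[q],1))
```

```text
cover x=-0.0288*(y+.21)+0.5682 w 0.0226 z 0.183 y [-0.2115 -0.0235]
bar x=-0.0228*(y+.21)+0.5672 w 0.0075 z 0.1607 y [-0.3795 -0.2204]
post- x=-0.0030*(y+.21)+0.5706 w 0.0226 z 0.1664 y [-0.4015 -0.3706]
fin 120 [ 0.5688 -0.1425  0.1909] [-0.1442 -0.1403]
fin 260 [ 0.5871 -0.1419  0.191 ] [-0.1517 -0.132 ]
bar [ 0.593  -0.1417  0.1911] [-0.152  -0.1319] [0.5903 0.5958]
oldtab 311 [ 0.5106 -0.1968  0.1606] [0.5035 0.5192] [-0.2026 -0.191 ]
[ 0.0082428  -0.20105815]
576 [ 0.55058863 -0.19623505  0.12430672] [ 0.02140713 -0.20802157]
```

Call:
play_rows(
  plan=[
    [70,[0.0,-0.0135,0.2],0],
    [70,[0.0,-0.0135,0.25],0],
    [70,[0.0,-0.0135,0.29],0],
    [70,[0.0,-0.0135,0.331],0],
    [70,[0.0,-0.0135,0.331],0],
    [0,[0.0,-0.0135,0.331],0],
    [0,[0.0,-0.0135,0.331],0],
    [0,[0.0,-0.0135,0.331],0],
    [0,[0.0,-0.0135,0.331],0],
    [0,[0.0,-0.0135,0.331],0],
  ],
)

```text
time_s: 5.65
eef_pos: [0.5129, -0.1992, 0.1275]
eef_rot: [0.001, -0.011, 1.0, -0.0]
wrist_force: [-0.9, 0.2, 2.4]
opening: 0.129
grasp_force: 59.5
```

Run:
```python
from h import *
o=get_obs(); p=o['eef_pos']; print(o['opening'],o['grasp_force'],o['wrist_force'])
go(p+.13*np.array([-.0245,1,0]),91.4,o)
```

```text
0.1290897678897235 59.5276665687561 [-0.9224115   0.16988211  2.40366491]
from [ 0.5129 -0.1992  0.1275] yaw 91.3 tilt 0.1 shift [ 6.000e-04  3.251e-01 -3.000e-04] turn -0.0006
```

Call:
play_rows(
  plan=[
    [0,[0.0,0.04,0.0],0],
    [0,[0.0,0.09,0.0],0],
    [0,[0.0,0.14,0.0],0],
    [0,[0.0,0.19,0.0],0],
    [0,[0.0,0.24,0.0],0],
    [0,[0.0005,0.29,0.0],0],
    [0,[0.0005,0.325,0.0],0],
    [0,[0.0005,0.35,0.0],0],
    [0,[0.0005,0.363,0.0],0],
    [0,[0.0005,0.363,0.0],0],
  ],
)

```text
time_s: 6.65
eef_pos: [0.5095, -0.0528, 0.1272]
eef_rot: [0.001, -0.012, 1.0, -0.0]
wrist_force: [-0.1, 1.3, 6.8]
opening: 0.131
grasp_force: 60.0
```

Run:
```python
from m import *
o=get_obs();print(o['wrist_force'],o['torque'],o['eef_pos']); 
for n in ['scene','side']:
    c=camera(n); W=cloud(c).reshape(-1,3); W=W[~np.isnan(W[:,0])]; x,y,z=W.T
    b=lambda *a:(x>a[0])&(x<a[1])&(y>a[2])&(y<a[3])&(z>a[4])&(z<a[5])
    q=b(.52,.66,-.075,-.03,.055,.105); print(n,q.sum(),W[q].mean(0).round(4),np.percentile(y[q],[3,97]).round(4),np.polyfit(x[q],y[q],1).round(3), z[q].min())
    if n=='side': save('s1.png',cv2.resize(c['image'][180:330,220:380],None,fx=4,fy=4))
```

```text
[-0.06749982  1.31234731  6.76780229] [ 0.12752161 -0.3740237   0.06666755] [ 0.50950407 -0.05282235  0.12723802]
scene 248 [ 0.5936 -0.0453  0.0759] [-0.0554 -0.0311] [-0.108  0.019] 0.055109998774782176
side 430 [ 0.56   -0.0517  0.075 ] [-0.0573 -0.0418] [ 0.016 -0.06 ] 0.05500324714421201
```

View pics/s1.png

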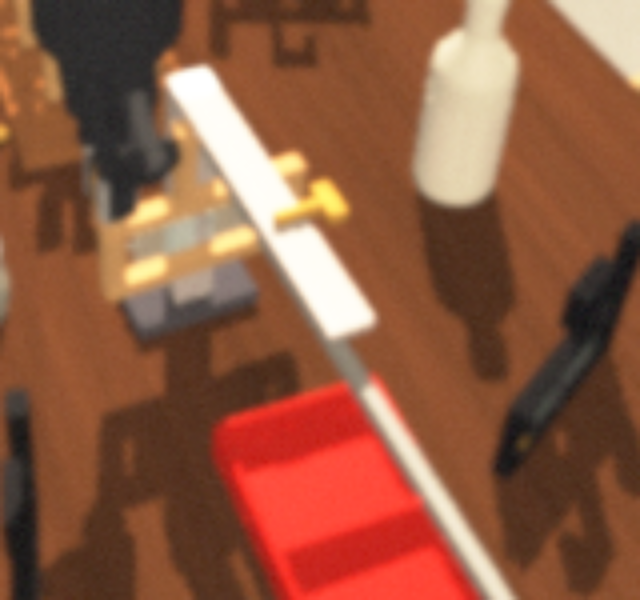

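The side crop shows the old carrier at (180,220) held next to the post, hanging level. I'll push it the last 2 mm, then release and rise.

Call:
play_rows(
  plan=[
    [0,[0,0.005,0],0],
    [0,[0,0.005,0],0],
    [15,[0,0.005,-0.001],0],
    [35,[0,0.005,-0.001],0],
    [45,[0,0.005,-0.001],0],
    [45,[0,0.005,-0.001],0],
    [45,[0,0.005,-0.05],0],
    [45,[0,0.005,-0.15],0],
    [45,[0,0.005,-0.25],0],
    [45,[0,0.005,-0.32],0],
  ],
)

```text
time_s: 7.75
eef_pos: [0.5094, -0.0518, 0.2571]
eef_rot: [0.001, -0.011, 1.0, -0.0]
wrist_force: [0.0, -0.1, 0.1]
opening: 0.529
grasp_force: 0.0
```

Run:
```python
from m import *
o=get_obs()
c=camera('wrist'); W=cloud(c,o).reshape(-1,3); W=W[~np.isnan(W[:,0])]; x,y,z=W.T
b=lambda *a:(x>a[0])&(x<a[1])&(y>a[2])&(y<a[3])&(z>a[4])&(z<a[5])
q=b(.48,.53,-.08,-.02,.15,.17); print('oldtab',q.sum(),W[q].mean(0).round(4),np.percentile(x[q],[3,97]).round(4),np.percentile(y[q],[3,97]).round(4))
q=b(.48,.545,-.08,-.02,.05,.17); print(np.polyfit(x[q],y[q],1).round(3),np.percentile(x[q],[1,99]))
q=b(.54,.66,-.08,-.02,.055,.12); print(q.sum(),W[q].mean(0).round(4) if q.any() else 0)
go([.521,.255,.27],85.3)
```

```text
oldtab 331 [ 0.5074 -0.0512  0.1606] [0.5001 0.5162] [-0.057  -0.0455]
[ 0.014 -0.058] [0.49989366 0.54452201]
573 [ 0.5623 -0.0383  0.0985]
from [ 0.5115 -0.0524  0.2617] yaw 91.3 tilt 0.52 shift [-0.0415  0.7677 -0.0228] turn 0.0334
```

The old carrier sits at the post (local y about 0.1615, tab top z 0.1606). Next, the job carrier.

Call:
play_rows(
  plan=[
    [45,[-0.041,0.768,-0.024],0.033],
    [45,[-0.041,0.768,-0.024],0.033],
    [45,[-0.041,0.768,-0.024],0.033],
    [45,[-0.041,0.768,-0.024],0.033],
    [45,[-0.041,0.768,-0.024],0.033],
    [45,[-0.041,0.768,-0.024],0.033],
    [45,[-0.041,0.768,-0.024],0.033],
    [45,[-0.041,0.768,-0.024],0.033],
    [45,[-0.041,0.768,-0.024],0.033],
    [45,[-0.041,0.768,-0.024],0.033],
  ],
)

```text
time_s: 8.8
eef_pos: [0.5184, 0.2543, 0.2638]
eef_rot: [-0.0, 0.041, 0.999, -0.0]
wrist_force: [0.1, -0.2, -0.7]
opening: 0.53
grasp_force: 0.0
```

Run:
```python
from m import *
o=get_obs(); print(o['eef_pos'],o['dq'].round(3))
c=camera('wrist'); save('w2.png',c['image']); C=cloud(c,o); W=C.reshape(-1,3); W=W[~np.isnan(W[:,0])]; x,y,z=W.T
b=lambda *a:(x>a[0])&(x<a[1])&(y>a[2])&(y<a[3])&(z>a[4])&(z<a[5])
for n,cy in [('job',.257),('sp',.198),('sp',.138)]:
    q=b(.49,.67,cy-.025,cy+.025,.115,.14); P=W[q]
    print(n,q.sum(),'z',np.median(z[q]).round(4),'x',np.percentile(x[q],[1,99]).round(4),'fit',np.polyfit(x[q],y[q],1).round(4),np.polyval(np.polyfit(x[q],y[q],1),.527).round(4))
    q=b(.49,.548,cy-.025,cy+.025,.115,.14)
    if q.sum()>5: print('  tab',q.sum(),W[q].mean(0).round(4),np.percentile(x[q],[2,98]).round(4),np.percentile(y[q],[2,98]).round(4))
```

```text
[0.51844184 0.25431271 0.26382333] [-0.006 -0.004 -0.002  0.003 -0.001  0.001]
job 635 z 0.1274 x [0.5165 0.5964] fit [-0.0894  0.3114] 0.2643
  tab 205 [0.5243 0.2647 0.1179] [0.5164 0.5321] [0.2583 0.2706]
sp 398 z 0.1188 x [0.5307 0.5888] fit [0.0302 0.1868] 0.2027
  tab 191 [0.5384 0.2035 0.1179] [0.5307 0.5468] [0.1975 0.2095]
sp 766 z 0.1268 x [0.5308 0.5897] fit [-0.0554  0.1733] 0.1442
  tab 202 [0.5382 0.1435 0.1178] [0.5306 0.5463] [0.137  0.1494]
```

View pics/w2.png

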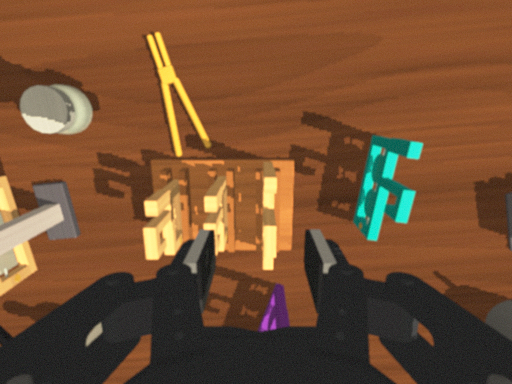

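The wrist view shows the job carrier at (270,215), with its tab at the robot end near (270,180) and round-lens plate below. The spares are at (160,220) and (215,215). The tab centre is (0.524, 0.265), with its top at 0.118 as expected. Next I descend and grip.

Run:
```python
from m import *
go([.5243,.2647,.083],85.2)
```

```text
from [0.5185 0.2543 0.264 ] yaw 85.23 tilt 0.03 shift [-0.0123  0.0273  0.4524] turn 0.0002
```

Call:
play_rows(
  plan=[
    [42,[-0.0125,0.027,0.08],0],
    [42,[-0.0125,0.027,0.2],0],
    [42,[-0.0125,0.027,0.3],0],
    [42,[-0.0125,0.027,0.36],0],
    [42,[-0.0125,0.027,0.41],0],
    [42,[-0.0125,0.027,0.452],0],
    [42,[-0.0125,0.027,0.452],0],
    [0,[-0.0125,0.027,0.452],0],
    [0,[-0.0125,0.027,0.452],0],
    [0,[-0.0125,0.027,0.452],0],
  ],
)

```text
time_s: 9.85
eef_pos: [0.5253, 0.2661, 0.0848]
eef_rot: [0.001, 0.041, 0.999, 0.0]
wrist_force: [1.7, -1.4, 2.9]
opening: 0.129
grasp_force: 58.9
```

Call:
play_rows(
  plan=[
    [0,[0,0,0],0],
    [0,[0,0,0],0],
    [0,[0,0,-0.02],0],
    [0,[0,0,-0.05],0],
    [0,[0,0,-0.1],0],
    [0,[0,0,-0.18],0],
    [0,[0,0,-0.28],0],
    [0,[0,0,-0.38],0],
    [0,[0,0,-0.48],0],
    [0,[0,0,-0.48],0],
  ],
)

```text
time_s: 10.85
eef_pos: [0.5271, 0.2674, 0.2836]
eef_rot: [0.006, 0.04, 0.999, 0.002]
wrist_force: [0.6, 0.6, -0.3]
opening: 0.127
grasp_force: 58.5
```

Run:
```python
from m import *
o=get_obs(); print(o['opening'],o['grasp_force'],o['wrist_force'],o['torque'])
go([.41,-.03,.275],91.4,o)
c=camera('side'); save('s2.png',c['image'])
c=camera('scene');W=cloud(c).reshape(-1,3); W=W[~np.isnan(W[:,0])]; x,y,z=W.T
q=(x>.54)&(x<.66)&(y>.22)&(y<.3)&(z>.19)&(z<.34); print(q.sum(),np.polyfit(x[q],y[q],1),np.percentile(x[q],[1,99]),np.percentile(z[q],[1,99]))
q&=(z>.3); 
for a in np.arange(.54,.62,.01):
    r=q&(x>a)&(x<a+.01); print(a.round(2),z[r].max() if r.any() else None)
```

```text
0.12682876486319225 58.53051960468292 [ 0.62018268  0.64598235 -0.29536432] [0.00809573 0.04346679 0.04483885]
from [0.5271 0.2674 0.2836] yaw 85.39 tilt 0.73 shift [ 0.2322 -0.7647  0.0152] turn -0.0334
506 [-0.09518005  0.31588725] [0.5408219  0.64366089] [0.20783237 0.32380896]
0.54 0.3397725392963138
0.55 None
0.56 0.32306405941067373
0.57 0.3238366863242186
0.58 0.32312565316265796
0.59 0.3229284147691379
0.6 None
0.61 None
```

View pics/s2.png

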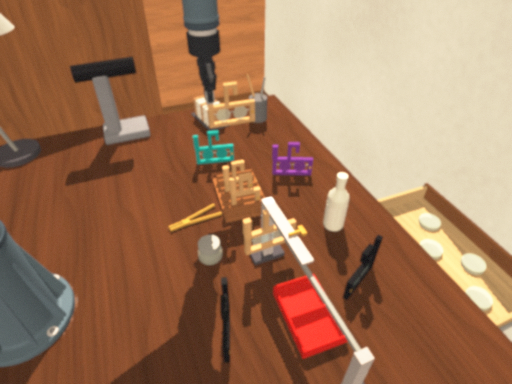

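The side view shows the job carrier at (230,105), held level and clear of the rack, with both spares still in place. I'll carry it over to the open half of the rail.

Call:
play_rows(
  plan=[
    [0,[0.025,-0.08,0.0],-0.003],
    [0,[0.06,-0.18,0.003],-0.008],
    [0,[0.09,-0.28,0.006],-0.013],
    [0,[0.12,-0.38,0.009],-0.018],
    [0,[0.15,-0.48,0.012],-0.023],
    [0,[0.18,-0.58,0.014],-0.028],
    [0,[0.21,-0.68,0.015],-0.033],
    [0,[0.232,-0.765,0.015],-0.033],
    [0,[0.232,-0.765,0.015],-0.033],
    [0,[0.232,-0.765,0.015],-0.033],
  ],
)

```text
time_s: 11.95
eef_pos: [0.4059, -0.0315, 0.2679]
eef_rot: [-0.001, -0.01, 1.0, 0.001]
wrist_force: [0.8, 0.7, -1.6]
opening: 0.126
grasp_force: 58.8
```

Run:
```python
from m import *
go([.41,-.30,.275],91.4);
```

```text
from [ 0.4059 -0.0315  0.2679] yaw 91.15 tilt 0.16 shift [ 0.0033 -0.6714 -0.0187] turn -0.0014
```

Call:
play_rows(
  plan=[
    [0,[0.0,-0.08,-0.019],-0.001],
    [0,[0.0,-0.18,-0.019],-0.001],
    [0,[0.0,-0.28,-0.019],-0.001],
    [0,[0.0,-0.38,-0.019],-0.001],
    [0,[0.0,-0.48,-0.019],-0.001],
    [0,[0.0,-0.58,-0.019],-0.001],
    [0,[0.0,-0.64,-0.019],-0.001],
    [0,[0.0,-0.671,-0.019],-0.001],
    [0,[0.0,-0.671,-0.019],-0.001],
    [0,[0.0,-0.671,-0.019],-0.001],
  ],
)

```text
time_s: 12.95
eef_pos: [0.4132, -0.298, 0.2762]
eef_rot: [-0.0, -0.014, 1.0, 0.001]
wrist_force: [0.4, -0.3, -1.2]
opening: 0.128
grasp_force: 59.0
```

Run:
```python
from m import *
o=get_obs()
# rail line: x=-0.025*(y+.21)+.568 ; hook height
go([.41,-.30,.1565],91.4,o)
c=camera('side'); W=cloud(c).reshape(-1,3); W=W[~np.isnan(W[:,0])]; x,y,z=W.T
q=(x>.38)&(x<.56)&(y>-.34)&(y<-.27)&(z>.17)&(z<.33)
for a in np.arange(.42,.55,.01):
    r=q&(x>a)&(x<a+.01); print(a.round(2),r.sum(),(np.percentile(z[r],[1,99]).round(4),np.median(y[r]).round(4)) if r.any() else None)
r=q&(x>.445)&(z<.245); print(np.polyfit(x[r],y[r],1),x[r].max(),np.percentile(z[r],[.5]))
```

```text
from [ 0.4132 -0.298   0.2762] yaw 91.55 tilt 0.11 shift [ 0.008  -0.0053  0.2994] turn 0.0008
0.42 112 (array([0.2035, 0.2815]), np.float64(-0.3016))
0.43 157 (array([0.2033, 0.2639]), np.float64(-0.298))
0.44 142 (array([0.2031, 0.2631]), np.float64(-0.2977))
0.45 350 (array([0.2043, 0.3185]), np.float64(-0.3006))
0.46 249 (array([0.2048, 0.3185]), np.float64(-0.2999))
0.47 301 (array([0.2046, 0.3188]), np.float64(-0.2978))
0.48 271 (array([0.2057, 0.3184]), np.float64(-0.2987))
0.49 169 (array([0.2036, 0.2633]), np.float64(-0.2967))
0.5 165 (array([0.2043, 0.2637]), np.float64(-0.2967))
0.51 175 (array([0.2042, 0.2636]), np.float64(-0.2967))
0.52 171 (array([0.205 , 0.2636]), np.float64(-0.3002))
0.53 27 (array([0.2051, 0.2622]), np.float64(-0.2999))
0.54 0 None
0.55 0 None
[-0.00147847 -0.29703686] 0.5318929104004658 [0.20300228]
```

Call:
play_rows(
  plan=[
    [0,[0.008,0,0.08],0],
    [0,[0.008,0,0.16],0],
    [0,[0.008,0,0.23],0],
    [0,[0.008,0,0.28],0],
    [0,[0.008,0,0.302],0],
    [0,[0.008,0,0.302],0],
    [0,[0.008,0,0.302],0],
  ],
)

```text
time_s: 13.7
eef_pos: [0.4104, -0.2997, 0.1572]
eef_rot: [0.001, -0.013, 1.0, -0.001]
wrist_force: [0.5, -0.2, -0.6]
opening: 0.134
grasp_force: 58.9
```

Run:
```python
from m import *
o=get_obs()
go([.5137,-.30,.1555],91.4,o)
c=camera('side'); save('s3.png',c['image']); W=cloud(c).reshape(-1,3); W=W[~np.isnan(W[:,0])]; x,y,z=W.T
q=(x>.42)&(x<.54)&(y>-.34)&(y<-.27)&(z>.07)&(z<.21)
print(np.percentile(z[q],[.3,99.8]),np.percentile(x[q],99.8)); r=q&(z>.185)&(x<.51); print(np.percentile(x[r],[2,98]),np.median(z[r]))
r=(x>.54)&(x<.6)&(y<-.28)&(y>-.37)&(z>.14)&(z<.17); print('bar top',np.percentile(z[r],[5,50,90]),np.percentile(x[r],[3,97]))
```

```text
from [ 0.4104 -0.2997  0.1572] yaw 91.52 tilt 0.09 shift [-0.2581 -0.0076  0.0046] turn 0.0007
[0.08398578 0.20074779] 0.529082765289178
[0.44963507 0.48317052] 0.19842907101679141
bar top [0.15180506 0.15909298 0.16059016] [0.56543682 0.57422123]
```

Call:
play_rows(
  plan=[
    [0,[-0.06,-0.001,0.003],0],
    [0,[-0.12,-0.003,0.003],0],
    [0,[-0.18,-0.005,0.003],0],
    [0,[-0.225,-0.006,0.003],0],
    [0,[-0.258,-0.007,0.003],0],
    [0,[-0.258,-0.007,0.003],0],
    [0,[-0.258,-0.007,0.003],0],
  ],
)

```text
time_s: 14.45
eef_pos: [0.5131, -0.3, 0.1557]
eef_rot: [0.0, -0.013, 1.0, -0.0]
wrist_force: [-0.7, -0.2, -1.5]
opening: 0.129
grasp_force: 59.0
```

Run:
```python
from m import *
o=get_obs()
go([.5137,-.30,.1272],91.4,o)
c=camera('side'); save('s3.png',cv2.resize(c['image'][220:384,240:420],None,fx=3.5,fy=3.5)); W=cloud(c).reshape(-1,3); W=W[~np.isnan(W[:,0])]; x,y,z=W.T
q=(x>.535)&(x<.60)&(y>-.32)&(y<-.27)&(z>.18)&(z<.21)
print(np.percentile(x[q],[2,98]),np.percentile(y[q],[2,98]),np.median(z[q]))
```

```text
from [ 0.5131 -0.3     0.1557] yaw 91.51 tilt 0.06 shift [-0.0013 -0.      0.0712] turn 0.0006
[0.5559305  0.58535031] [-0.30416121 -0.29165946] 0.19657674324219365
```

View pics/s3.png

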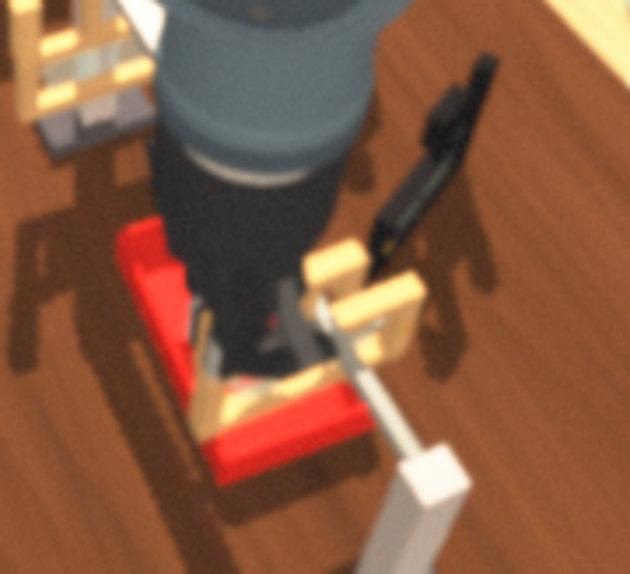

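The crop shows the bar passing through the gap under the hook at (325,305). I'll lower the hook onto the bar.

Call:
play_rows(
  plan=[
    [0,[-0.001,0,0.02],0],
    [0,[-0.001,0,0.04],0],
    [0,[-0.001,0,0.055],0],
    [0,[-0.001,0,0.063],0],
    [0,[-0.001,0,0.067],0],
    [0,[-0.001,0,0.067],0],
    [0,[-0.001,0,0.067],0],
  ],
)

```text
time_s: 15.2
eef_pos: [0.5135, -0.2999, 0.1282]
eef_rot: [0.0, -0.013, 1.0, -0.0]
wrist_force: [0.8, -0.8, -1.6]
opening: 0.133
grasp_force: 59.2
```

Run:
```python
from m import *
o=get_obs()
go(o['eef_pos']+.10*np.array([-.0245,1,0]),91.4,o)
c=camera('side'); W=cloud(c).reshape(-1,3); W=W[~np.isnan(W[:,0])]; x,y,z=W.T
q=(x>.535)&(x<.60)&(y>-.32)&(y<-.27)&(z>.163)&(z<.18)
print(np.percentile(x[q],[2,98]),np.percentile(y[q],[2,98]),np.median(z[q]))
```

```text
from [ 0.5135 -0.2999  0.1282] yaw 91.47 tilt 0.02 shift [-3.000e-04  2.501e-01 -1.000e-04] turn 0.0004
[0.5564136  0.58537437] [-0.30392328 -0.29160283] 0.16963181967951757
```

Call:
play_rows(
  plan=[
    [0,[0,0.03,0],0],
    [0,[0,0.08,0],0],
    [0,[0,0.13,0],0],
    [0,[0,0.18,0],0],
    [0,[0,0.23,0],0],
    [0,[0,0.28,0],0],
    [0,[0,0.33,0],0],
    [0,[-0.0005,0.365,0],0],
    [0,[-0.0005,0.388,0],0],
    [0,[-0.0005,0.388,0],0],
  ],
)

```text
time_s: 16.25
eef_pos: [0.5095, -0.1433, 0.1281]
eef_rot: [-0.0, -0.014, 1.0, 0.0]
wrist_force: [0.5, -0.6, -1.6]
opening: 0.128
grasp_force: 59.0
```

Run:
```python
from m import *
o=get_obs(); go([.5097,-.1440,.128],91.4,o); print(o['wrist_force'])
for n in ['scene','side']:
    c=camera(n); W=cloud(c).reshape(-1,3); W=W[~np.isnan(W[:,0])]; x,y,z=W.T; im=c['image'].reshape(-1,3)
    for a,b_ in [(.50,.55),(.585,.64)]:
        q=(x>a)&(x<b_)&(y>-.17)&(y<-.11)&(z>.06)&(z<.112); print(n,q.sum(),W[q].mean(0).round(4) if q.any() else '',np.percentile(y[q],[3,97]).round(4) if q.any() else '')
    if n=='side': save('s4.png',cv2.resize(c['image'][190:330,220:400],None,fx=4,fy=4))
```

```text
from [ 0.5095 -0.1433  0.1281] yaw 91.57 tilt 0.01 shift [-0.0004 -0.0018  0.0002] turn 0.001
[ 0.50805782 -0.58530902 -1.57636375]
scene 104 [ 0.5267 -0.1403  0.0743] [-0.1445 -0.1366]
scene 156 [ 0.6152 -0.1389  0.0847] [-0.1467 -0.1343]
side 312 [ 0.5248 -0.1466  0.0826] [-0.151  -0.1402]
side 112 [ 0.6076 -0.1456  0.0777] [-0.1483 -0.1418]
```

View pics/s4.png

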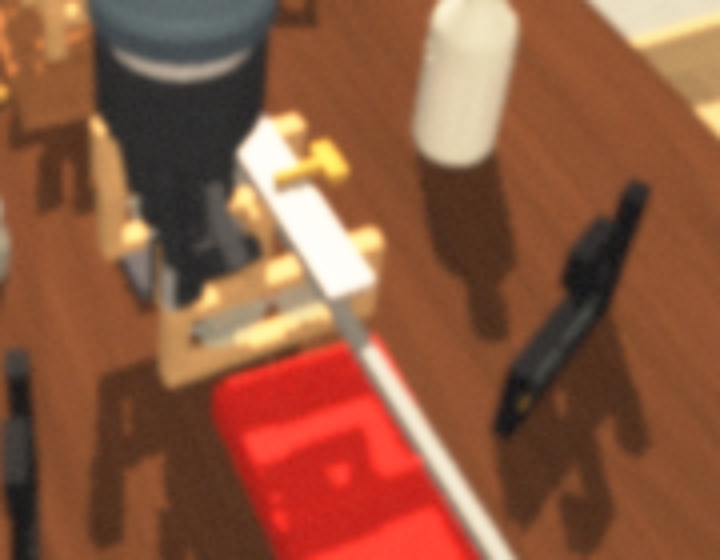

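The crop shows the job carrier at (270,310) hanging under the cover, in line with the pointer (seat y about -0.142 against the pointer's -0.1425). I'll release and rise.

Call:
play_rows(
  plan=[
    [0,[0,0,0.002],0],
    [0,[0,0,0.002],0],
    [15,[0,0,0.002],0],
    [30,[0,0,0.002],0],
    [45,[0,0,0.002],0],
    [45,[0,0,0.002],0],
    [45,[0,0,-0.04],0],
    [45,[0,0,-0.14],0],
    [45,[0,0,-0.24],0],
    [45,[0,0,-0.32],0],
  ],
)

```text
time_s: 17.35
eef_pos: [0.5099, -0.1449, 0.2584]
eef_rot: [0.001, -0.013, 1.0, -0.0]
wrist_force: [1.1, 0.1, 0.4]
opening: 0.532
grasp_force: 0.0
```

Run:
```python
from m import *
o=get_obs(); print(o['eef_pos'])
c=camera('wrist'); save('w5.png',c['image']); W=cloud(c,o).reshape(-1,3); W=W[~np.isnan(W[:,0])]; x,y,z=W.T
b=lambda *a:(x>a[0])&(x<a[1])&(y>a[2])&(y<a[3])&(z>a[4])&(z<a[5])
for n,cy in [('job',-.143),('old',-.051)]:
    q=b(.48,.53,cy-.025,cy+.025,.15,.17); print(n,q.sum(),W[q].mean(0).round(4),np.percentile(x[q],[3,97]).round(4),np.percentile(y[q],[3,97]).round(4))
q=b(.56,.592,-.155,-.13,.187,.2)
c=camera('side'); W=cloud(c).reshape(-1,3); W=W[~np.isnan(W[:,0])]; x,y,z=W.T
for cy in (-.143,-.051):
    q=b(.50,.63,cy-.02,cy+.02,.06,.112); k=q&(y<np.percentile(y[q],60)); print(np.polyfit(x[k],y[k],1).round(4),np.median(y[k]))
    for a,d in ((.505,.54),(.6,.63)):
        r=q&(x>a)&(x<d); print('  frame top z',np.percentile(z[b(a,d,cy-.02,cy+.02,.105,.125)],[50,90]).round(4))
```

```text
[ 0.50990589 -0.14486493  0.25841129]
job 329 [ 0.5084 -0.1451  0.1601] [0.5012 0.5173] [-0.151  -0.1394]
old 385 [ 0.5073 -0.0527  0.1595] [0.5001 0.5156] [-0.0577 -0.0459]
[ 0.016  -0.1572] -0.14877954720044506
  frame top z [0.1134 0.1178]
  frame top z [0.1136 0.1147]
[ 0.0217 -0.066 ] -0.054494387894613916
  frame top z [0.1137 0.1191]
  frame top z [0.1137 0.1155]
```

View pics/w5.png

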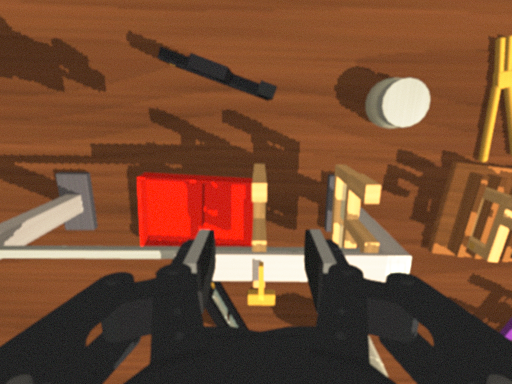

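The wrist view shows the job carrier at (260,205) in line with the pointer fin at (261,280). The old carrier hangs at the post at (350,210). Both are level, and the tray and jar look undisturbed. I'll hand in.

```bash
python3 -c "
from bench import *
print(hand_in())"
```

```text
the job is handed in; nothing more can be done
None
```

Job handed in (no verdict was returned): the old carrier hangs about 2–3 mm from the covered-end post and the round-lens carrier about 1 mm from the pointer line. Both are level, and nothing else looked disturbed in the last pictures.

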